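# Take the sanding sleeve off the spindle sander

### The arm

A 7-joint arm with a two-finger parallel gripper is mounted at the origin on the work surface. World frame = base frame: x ahead of the robot, y to its left, z up, the work surface at z = 0. Lengths are in m, angles in rad, forces in N, time in s.
With the tool pointing down it reaches from about 0.425 to 0.95 m from the base axis. Payload 4.7 kg.
Tool frame: the origin (TCP) lies between the finger pads; the fingertips stand 25 mm ahead of it and the grasp point (between the pads) lies 6 mm ahead of it; z points along the fingers, y is the line along which they close (so a half turn about z gives the same grasp; the last joint's range is limited). The gripper opens to 85 mm and grips with 20 to 120 N. Pads are 22 mm wide; open, the fingers measure 114 mm over their backs; the gripper's body (76 mm by 85 mm) begins 54 mm behind the grasp point. The pads swing forward as they close: fully open they stand 13 mm farther back than shut.
Start: joints at [1.181, 0.469, -0.049, 1.532, 0.024, 1.141, -0.082], TCP at [0.238, -0.632, 0.256] pointing down, gripper open.
Joint ranges: [-2.59, 2.59], [-0.33, 1.99], [-1.39, 1.29], [0.1, 2.45], [-1.04, 4.18], [0.21, 1.99], [-2.66, 2.66]. Speed limits (rad/s): [2.57, 2.57, 3.14, 3.14, 3.14, 3.14, 3.14].

### API

Orientations are given as a 3x3 rotation matrix whose columns are the frame's x, y, z axes.
In Python, from rig import * gives the robot as it stands. Calls block until the motion is done:
- movep(position, orientation): joint-space move of the TCP to a pose.
- move_l(position, attitude=None, feed=0.15, until_force=None): straight line of the TCP; attitude=None keeps the orientation; feed is the mean speed in m/s. With until_force (N) it stops when the force on the tool has changed by that much, and returns True; else False.
- move_joints(angles): joint-space move.
- command_gripper(opening, newtons=None): finger opening in m; newtons is the grip in N (None keeps the last); returns when the fingers have stopped.
- sleep(seconds).
- inverse_kinematics(position, orientation): joint angles nearest the present ones, or None.
- sense(): the state.
- camera(name): name is "scene" or "top"; returns (picture, depth): 384x512x3 uint8, red, green, blue; 384x512 float32, m along the optical axis (not along the pixel's ray), 0 where there is no reading.
- camera_params(name): a dict with "K" (3x3 intrinsics, pixels), "position" and "rotation" of the camera in the world. Camera axes: x right, y down, z forward; pixel columns grow to the right and rows downward; lengths in m; the calibration is good to about 2 mm. A picture is of the moment at which its call begins. camera_params takes no time and is no camera call.
A pose or a line that the arm cannot do raises Unreachable and nothing moves.
- finish_job(): hands the job in; it is judged then, once.
The state is a dict: "time_s": time; "joint_pos": joint angles; "qd": joint speeds; "joint_efforts": joint torques, N m; "position": TCP position; "tcp_rot": TCP orientation; "wrist_force": force on the tool from outside, world axes, zero at the start; "ft_torque": the same for the moment, N m; "finger_gap": finger opening in m; "gripper_force": force on a finger pad.
Only numpy, scipy, OpenCV 4.12 (cv2) and the standard library are available. Lean on these libraries where they do the work, as an engineer would, in place of code of your own. Each camera call takes 0.05 s, during which the arm holds its last target. There are 200 camera calls.

### The job

Take the sanding sleeve off the spindle sander and put it away. Loosen the knob on top of the rubber drum by about a full turn until the drum lets go of the sleeve (the thread is left-handed: it loosens clockwise seen from above, so do not tighten it), then draw the sleeve straight up off the drum with a light grip that neither crushes the paper nor drags it hard along the rubber. Lower it over the empty storage post until you feel it press lightly (about 5 N) on the foot, without forcing it, and only then let go; leave the other sleeves and the carved pieces where they are.

Things in the scene. Friction and masses are not known exactly. Their poses are not given: they have to be found in the camera images.
- knob (a joint): turn of the drum's clamping knob, rad; grows as it is turned clockwise seen from above, which loosens it (left-hand thread). Starts at -2.4 to -1.2 (tight); near 0 the rubber lets go of the sleeve, from 1.5 the sleeve is loose; the thread ends at 8. Friction about 0.35 N m, stays where it is left; a full turn lifts knob and washer 5 mm. The spindle is locked, it does not turn
- knob_grip (a point): centre of the black fluted round knob on top of the drum, half-way up its grip (39 mm diameter, 20 mm high; below it a neck, 20 mm diameter and 6 mm high, on a steel washer of 47 mm). Upright; its x axis turns with the knob. When tight, the underside of the grip is about 10 mm above the sleeve's top edge
- sleeve_mid (a point): centre (half-way up, on the axis) of the brown abrasive-paper sleeve on the sander's drum: open tube 60 mm high, 55 mm outer, 50 mm inner diameter, 40 g, z up. It stands on the drum's lower flange and lifts off over drum, washer (47 mm) and knob when drawn up 95 mm. It is only paper: over about 20 N of grip, or 15 N pushed against drum or post, spoils it; 5 to 10 N of grip holds it
- drum_foot (a point): on the spindle's axis, at the lower flange on which the sleeve's lower edge stands, 10 mm above the sander's steel table (310 x 280 mm, 50 mm above the bench)
- post_a_foot (a point): the empty storage post, turned wood on a round foot, screwed to the bench; this point lies on its axis on top of the foot (74 mm in diameter, 14 mm high), where the sleeve's lower edge comes to rest (sleeve centre 30 mm above it). The post is 46 mm in diameter and stands 44 mm above the foot, its upper 12 mm tapering to 33 mm. z up. Rigid: 1 mm of arm travel after touching makes 10 to 20 N
- stored_b_mid (a point): centre of a like sleeve (55 x 60 mm) stored on the second post; leave it there
- stored_c_mid (a point): centre of a like sleeve (55 x 60 mm) stored on the third post; leave it there
- plinth: small square wooden plinth, 58 x 58 x 24 mm, lying on a far corner of the sander's table; origin at the centre of its underside; a bystander
- bust: carved wooden bust, 52 mm wide, 130 mm tall, standing on the bench left of the sander; origin at the centre of its underside; a bystander
Not all that is in view belongs to the job. What is shaped like the part that bears sleeve_mid but blue is not meant.

How it is judged:
By the outcome, as a careful person would: the job done as asked, in the order asked, and still so for the second after the job is handed in, with the robot touching nothing.
It also fails if it takes over 69 s, if anything falls off the work surface, if the arm or the gripper's body presses on something with over 40 N, if the wrist force passes 120 N, or if a joint passes its speed limit or range.

## Working session

There is one attempt and no reset: what is moved stays moved. The work goes in short steps, each a Python script; the robot and the scene stay as the last script left them, time stands still between calls to the robot, and variables do not carry over. Pictures are saved under pics/ and viewed, at most 10 in all, crops included, and the job is handed in when it is done.

```bash
mkdir -p pics; ls; python3 - <<'E'
from rig import *
import cv2,numpy as np
for n in("scene","top"):
    im,d=camera(n);np.savez(f"pics/{n}0.npz",im=im,d=d)
    cv2.imwrite(f"pics/{n}0.png",im[:,:,::-1])
    p=camera_params(n);print(n,p)
s=sense();print(s)
E
```

```text
pics
scene {'K': array([[440.52448525,   0.        , 254.19913469],
       [  0.        , 440.52448525, 187.77043958],
       [  0.        ,   0.        ,   1.        ]]), 'position': array([1.20295581, 0.32955496, 0.84600054]), 'rotation': array([[-0.38973827,  0.65784031, -0.64447669],
       [ 0.92073694,  0.29250967, -0.25822775],
       [ 0.01864304, -0.69403474, -0.71970009]])}
top {'K': array([[440.42187423,   0.        , 257.08127558],
       [  0.        , 440.42187423, 198.54332024],
       [  0.        ,   0.        ,   1.        ]]), 'position': array([0.49185447, 0.06530885, 1.29643845]), 'rotation': array([[ 0.00905447, -0.99852417,  0.05354897],
       [-0.99995766, -0.00912936, -0.00115411],
       [ 0.00164127, -0.05353625, -0.99856456]])}
{'time_s': 0.1, 'joint_pos': array([ 1.18110083,  0.46937129, -0.04858299,  1.53358207,  0.02409513,
        1.14101867, -0.08229848]), 'qd': array([-4.15146042e-05, -2.35611901e-03,  4.78608418e-04, -3.18318675e-03,
       -4.74055029e-04, -2.01932860e-03,  1.29057867e-03]), 'joint_efforts': array([ 1.09105007e-03, -5.11515105e+01, -4.71252564e-02, -2.38391054e+01,
        1.06930846e-02,  4.36510003e-03, -3.94326867e-05]), 'position': array([ 0.23812296, -0.63107962,  0.25535599]), 'tcp_rot': array([[ 9.35609918e-01,  3.53034842e-01, -6.93413108e-04],
       [ 3.53035517e-01, -9.35608457e-01,  1.65462463e-03],
       [-6.46230221e-05, -1.79288267e-03, -9.99998391e-01]]), 'wrist_force': array([-0.39393764, -0.06837466,  0.44080383]), 'ft_torque': array([ 0.07675963, -0.02888053,  0.04612282]), 'gripper_force': 0.0, 'finger_gap': 0.08551419298402797}
```

View pics/scene0.png

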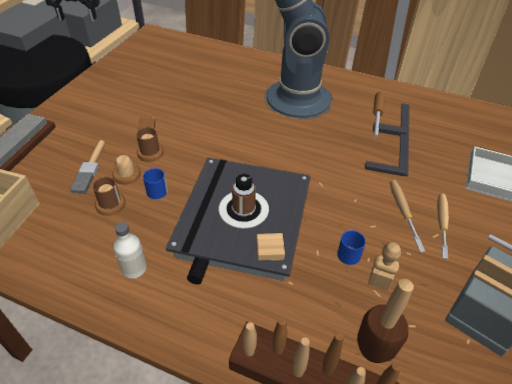

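View pics/top0.png

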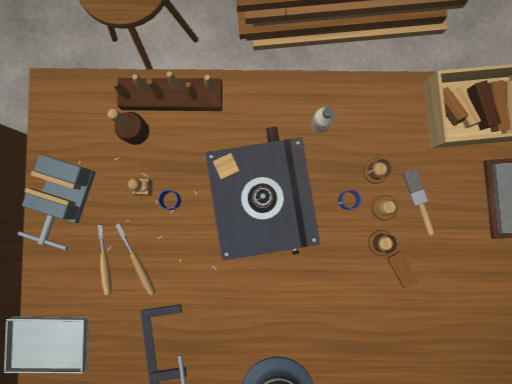

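The scene view shows the sander drum with the brown sleeve at about (243,198) and its black knob at (243,182). The posts are at about (148,145) with a sleeve, (124,168) empty, and (108,193) with a sleeve. The two blue tubes at (155,183) and (350,247) are decoys. In the top view the knob is at (262,197), the empty post at (386,207), the stored sleeves at (378,169) and (383,243), and the blue tubes at (168,200) and (349,200). The brown sleeve on the sander's drum fits the description, and I'll confirm it in a crop.

```bash
cat > h.py <<'E'
import numpy as np,cv2
def pts(im,d,p):
    v,u=np.mgrid[:d.shape[0],:d.shape[1]]
    K=p["K"];c=np.stack([(u-K[0,2])/K[0,0]*d,(v-K[1,2])/K[1,1]*d,d],-1)
    return c@p["rotation"].T+p["position"]
def circ(P):  # least squares circle in xy
    A=np.c_[2*P[:,:2],np.ones(len(P))];s=np.linalg.lstsq(A,(P[:,:2]**2).sum(1),rcond=None)[0]
    return s[:2],np.sqrt(s[2]+s[:2]@s[:2])
E
python3 - <<'E'
from rig import camera_params
from h import *
I={}
for n in("scene","top"):
    z=np.load(f"pics/{n}0.npz");I[n]=(z["im"],z["d"],pts(z["im"],z["d"],camera_params(n)))
im,d,P=I["top"]
c=lambda im,x0,y0,w,h,s:cv2.resize(im[y0:y0+h,x0:x0+w],None,fx=s,fy=s,interpolation=cv2.INTER_CUBIC)
a=c(im,222,157,80,80,5);b=c(im,335,150,80,110,400/110);e=c(I["scene"][0],95,110,180,120,400/120)
a=np.hstack([a,b]);e=cv2.resize(e,(a.shape[1],int(e.shape[0]*a.shape[1]/e.shape[1])))
out=np.vstack([a,e]);out=cv2.resize(out,None,fx=600/out.shape[0],fy=600/out.shape[0]);cv2.imwrite("pics/crop1.png",out[:,:,::-1]);print(out.shape)
def rep(name,n,u,v,r,z0,z1):
    Q=I[n][2][v-r:v+r,u-r:u+r].reshape(-1,3);Q=Q[(Q[:,2]>z0)&(Q[:,2]<z1)]
    print(name,n,len(Q),Q.mean(0).round(4),((Q.max(0)+Q.min(0))/2).round(4),np.ptp(Q,0).round(4))
for n,u,v in(("top",262,197),("scene",243,182)):
    rep("knobtop",n,u,v,25,.135,.2)
for n,L in(("top",((386,207),(378,169),(383,243))),("scene",((124,168),(148,145),(108,193)))):
    for uv in L: rep("post>.045",n,*uv,16,.045,.1); rep("top>.055",n,*uv,16,.0555,.1)
    for uv in L[:1]: rep("foot",n,*uv,22,.008,.02)
# table height profile incl. fence
Q=P[140:260,205:325].reshape(-1,3);print(np.histogram(Q[:,2],bins=np.arange(0,.2,.01)))
print("fence",P[195,285:300,2].round(3),"plinth",P[165,226].round(3),"bust",P[186,140].round(3))
ps=I["scene"][2];print("knob column z",ps[170:225:3,243].round(3).tolist())
E
```

```text
(600, 482, 3)
knobtop top 162 [0.5608 0.0493 0.1505] [0.5605 0.0487 0.1465] [0.0361 0.0364 0.0229]
knobtop scene 227 [0.5678 0.0498 0.1476] [0.5625 0.0477 0.1451] [0.041  0.0386 0.0194]
post>.045 top 201 [ 0.5387 -0.3068  0.0553] [ 0.5396 -0.3087  0.0552] [0.0428 0.044  0.0204]
top>.055 top 115 [ 0.5379 -0.3081  0.0586] [ 0.5379 -0.3068  0.0605] [0.0339 0.0364 0.0099]
post>.045 top 336 [ 0.6468 -0.2848  0.0601] [ 0.6458 -0.2848  0.0622] [0.0527 0.0558 0.0344]
top>.055 top 231 [ 0.647  -0.2843  0.0641] [ 0.6456 -0.2852  0.0675] [0.0522 0.0551 0.0238]
post>.045 top 341 [ 0.4361 -0.2993  0.0602] [ 0.4362 -0.2984  0.0626] [0.0526 0.0544 0.0353]
top>.055 top 245 [ 0.4363 -0.2985  0.0638] [ 0.4362 -0.2984  0.0679] [0.0526 0.0544 0.0247]
foot top 257 [ 0.5383 -0.3009  0.0138] [ 0.5436 -0.2971  0.0139] [0.0786 0.0962 0.0114]
post>.045 scene 235 [ 0.562  -0.3017  0.0567] [ 0.5798 -0.296   0.061 ] [0.1108 0.0643 0.0318]
top>.055 scene 144 [ 0.5666 -0.3019  0.0606] [ 0.5798 -0.2949  0.0662] [0.1108 0.0621 0.0213]
post>.045 scene 341 [ 0.442 -0.299  0.061] [ 0.4678 -0.3     0.0616] [0.1137 0.058
[... 548 characters left out ...]
4, 0.05, 0.06, 0.07, 0.08, 0.09, 0.1 ,
       0.11, 0.12, 0.13, 0.14, 0.15, 0.16, 0.17, 0.18, 0.19]))
fence [0.055 0.049 0.052 0.05  0.051 0.053 0.052 0.054 0.053 0.053 0.048 0.055
 0.048 0.049 0.052] plinth [0.65  0.151 0.077] bust [0.586 0.379 0.117]
knob column z [[0.442, -0.008, 0.05], [0.455, -0.003, 0.052], [0.556, 0.042, 0.15], [0.567, 0.047, 0.152], [0.573, 0.05, 0.149], [0.582, 0.054, 0.15], [0.583, 0.054, 0.142], [0.578, 0.052, 0.126], [0.582, 0.054, 0.121], [0.588, 0.057, 0.119], [0.585, 0.056, 0.105], [0.589, 0.057, 0.099], [0.589, 0.057, 0.089], [0.587, 0.056, 0.077], [0.588, 0.057, 0.066], [0.589, 0.057, 0.057], [0.595, 0.06, 0.054], [0.601, 0.062, 0.051], [0.61, 0.066, 0.052]]
```

View pics/crop1.png

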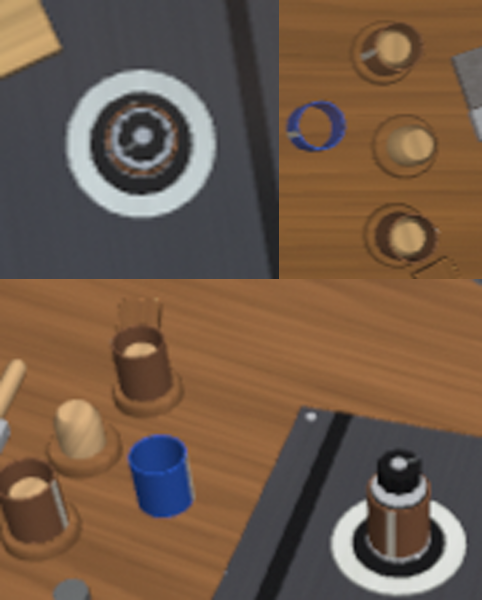

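The crop confirms it: the brown sleeve is on the drum under the black knob (crop 398,510; scene 243,198). The empty post is the middle one of three, at (386,207) in the top view. The blue tube near it and the stored brown sleeves are not meant. Next I refine the axes and check reach and wrist range.

```bash
cat >> h.py <<'E'
def ray(p,uv,z):
    r=p["rotation"]@np.linalg.solve(p["K"],[*uv,1.]);o=p["position"];return (o+r*(z-o[2])/r[2]).round(4)
def R(yaw): # tool down, y axis at angle yaw
    y=np.array([np.cos(yaw),np.sin(yaw),0]);z=np.array([0,0,-1.]);return np.c_[np.cross(y,z),y,z]
E
python3 - <<'E'
from rig import *
from h import *
for n,b in(("top",(225,160,300,235)),("scene",(210,180,280,235))):
    z=np.load(f"pics/{n}0.npz");im=z["im"];p=camera_params(n);x0,y0,x1,y1=b
    m=np.zeros(im.shape[:2],np.uint8);s=im[y0:y1,x0:x1].astype(int);m[y0:y1,x0:x1]=(s.min(2)>150)
    c=max(cv2.findContours(m,cv2.RETR_EXTERNAL,cv2.CHAIN_APPROX_NONE)[0],key=cv2.contourArea)[:,0]
    W=np.array([ray(p,q,.051) for q in c]);print(n,"ring",circ(W))
    hsv=cv2.cvtColor(im,cv2.COLOR_RGB2HSV);bl=cv2.inRange(hsv,(105,150,60),(130,255,255))
    for q in cv2.findContours(bl,cv2.RETR_EXTERNAL,cv2.CHAIN_APPROX_NONE)[0]:
        if cv2.contourArea(q)>40: print("blue",ray(p,q[:,0].mean(0),.05 if n=="top" else .03))
    P=pts(im,z["d"],p)
    # post top: wood disc above z .05 near estimate ; knob top disc
    for nm,c0,rr,zl in(("post",(.538,-.307),.03,.0565),("knob",(.561,.049),.03,.148)):
        k=(np.hypot(P[...,0]-c0[0],P[...,1]-c0[1])<rr)&(P[...,2]>zl)&(P[...,2]<zl+.04)
        v,u=np.nonzero(k);h=np.median(P[k][:,2]);print(nm,h,ray(p,(u.mean(),v.mean()),h),ray(p,((u.min()+u.max())/2,(v.min()+v.max())/2),h),len(u))
for c in((.561,.049,.154),(.561,.049,.26),(.538,-.307,.2),(.538,-.307,.068)):
    print(c,[None if (q:=inverse_kinematics(c,R(a))) is None else q.round(2)[[0,4,5,6]].tolist() for a in np.arange(-1.57,4.8,.785)])
E
```

```text
top ring (array([0.56111496, 0.04982567]), np.float64(0.05822860350070793))
blue [0.5578 0.3279 0.05  ]
post 0.05873434392381671 [ 0.5384 -0.3086  0.0587] [ 0.5378 -0.3074  0.0587] 94
knob 0.15130333305239185 [0.5615 0.0492 0.1513] [0.5613 0.0486 0.1513] 136
scene ring (array([0.56360878, 0.04704315]), np.float64(0.053035576113483966))
blue [0.5562 0.312  0.03  ]
blue [ 0.5616 -0.2049  0.03  ]
post 0.058189242505982564 [ 0.5419 -0.3102  0.0582] [ 0.5426 -0.3084  0.0582] 85
knob 0.15039051554642813 [0.5647 0.0478 0.1504] [0.5647 0.0475 0.1504] 149
(0.561, 0.049, 0.154) [[0.22, 0.27, 0.88, -1.98], [0.29, 0.33, 0.89, -1.24], [0.35, 0.38, 0.91, -0.5], [0.41, 0.44, 0.93, 0.23], [0.47, 0.5, 0.95, 0.96], [0.66, 0.74, 1.1, 1.54], [0.66, 0.74, 1.1, 2.33], [-0.83, -0.55, 0.92, -2.0], [0.22, 0.27, 0.88, -1.98]]
(0.561, 0.049, 0.26) [[0.31, 0.22, 1.09, -1.93], [0.37, 0.25, 1.1, -1.18], [0.41, 0.28, 1.11, -0.42], [0.47, 0.32, 1.12, 0.33], [0.57, 0.41, 1.15, 1.04], [0.68, 0.53, 1.21, 1.72], [0.68, 0.53, 1.21, 2.5], [0.17, 0.14, 1.08, -2.65], [0.31, 0.22, 1.09, -1.94]]
(0.538, -0.307, 0.2) [[0.54, 0.06, 0.98, -1.17], [0.65, 0.13, 0.99, -0.45], [0.76, 0.22, 1.01, 0.26], [0.86, 0.3, 1.03, 0.98], [0.96, 0.39, 1.06, 1.69], [1.21, 0.72, 1.22, 2.21], [0.3, -0.1, 0.98, -2.6], [0.42, -0.02, 0.98, -1.89], [0.54, 0.06, 0.98, -1.18]]
(0.538, -0.307, 0.068) [[0.52, 0.07, 0.73, -1.18], [0.62, 0.19, 0.74, -0.5], [0.72, 0.31, 0.77, 0.19], [0.82, 0.43, 0.8, 0.88], [0.9, 0.53, 0.84, 1.58], [1.2, 0.99, 1.14, 2.03], [0.28, -0.2, 0.73, -2.52], [0.39, -0.06, 0.72, -1.85], [0.52, 0.07, 0.73, -1.19]]
```

```bash
cat > k.py <<'E'
from rig import *
from h import *
def st(t=""):
    s=sense();print(t,round(s["time_s"],2),s["position"].round(4),"F",s["wrist_force"].round(1),"M",s["ft_torque"].round(2),"gap",round(s["finger_gap"],4),"g",round(s["gripper_force"],1),"j7",round(s["joint_pos"][6],2));return s
def turn(x,y,z,a0,a1,n=4,rise=.005/(2*np.pi)):
    for a in np.linspace(a0,a1,n+1)[1:]:
        q=inverse_kinematics((x,y,z+rise*(a0-a)),R(a));move_joints(q);st(f"a {a:.2f}")
E
python3 - <<'E'
from k import *
X,Y=.563,.0485
movep((X,Y,.26),R(1.57));st("above")
command_gripper(.065)
print(move_l((X,Y,.156),feed=.12,until_force=8));st("down")
command_gripper(0.03,40);s=st("grip")
turn(X,Y,s["position"][2],1.57,.785,2)
im,d=camera("scene");np.savez("pics/s1.npz",im=im,d=d)
cv2.imwrite("pics/s1.png",cv2.resize(im[120:240,160:320],None,fx=4,fy=4)[:,:,::-1])
E
```

```text
above 2.76 [0.5632 0.0473 0.2598] F [ 0.1  0.2 -0.2] M [-0.03 -0.01  0.01] gap 0.0853 g 0.0 j7 1.04
False
down 4.12 [0.5636 0.0488 0.1567] F [ 0.3 -0.8 -0.8] M [ 0.02 -0.05 -0.03] gap 0.0649 g 0.0 j7 0.94
grip 4.47 [0.5635 0.0492 0.1571] F [-1.2  1.5  5.1] M [0.2  0.29 0.  ] gap 0.0374 g 39.7 j7 0.94
a 1.18 4.88 [0.5633 0.0488 0.1576] F [ 1.6  1.8 -0.2] M [ 0.31 -0.17 -0.15] gap 0.0373 g 41.0 j7 0.61
a 0.79 5.3 [0.5631 0.0484 0.1579] F [ 0.4 -0.3  2.2] M [ 0.03 -0.06 -0.21] gap 0.0378 g 41.1 j7 0.27
```

View pics/s1.png

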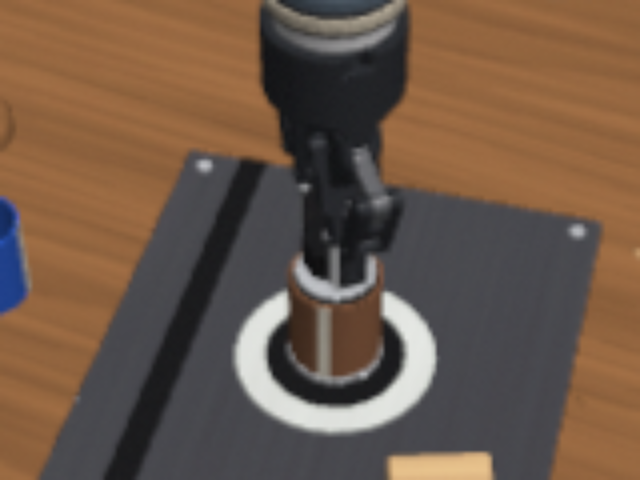

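The picture shows the fingers closed on the knob above the drum at (335,250), with the tips clear of the sleeve's top edge. I'll continue with a firmer grip and measure the knob's rise afterwards.

```bash
python3 - <<'E'
from k import *
s=sense();X,Y,z=s["position"]
X,Y=.5632,.0487
command_gripper(.03,70)
turn(X,Y,z,.785,-1.57,4)
command_gripper(.065);z=st("open")["position"][2]
a=-1.57
for a in(-.5,.55,1.57): move_joints(inverse_kinematics((X,Y,z),R(a)))
st("back")
command_gripper(.03,70);st("grip2")
turn(X,Y,z,1.57,-1.57,5)
command_gripper(.07);st("open")
print(move_l((X,Y,.3),feed=.2));
# look from the scene camera
im,d=camera("scene");np.savez("pics/s2.npz",im=im,d=d)
p=camera_params("scene")
for n in("scene0","s2"):
    f=np.load(f"pics/{n}.npz");P=pts(f["im"],f["d"],p)
    k=(np.hypot(P[...,0]-.563,P[...,1]-.048)<.017)&(P[...,2]>.14)&(P[...,2]<.18);print(n,k.sum(),np.median(P[k][:,2]),np.percentile(P[k][:,2],90))
cv2.imwrite("pics/s2.png",cv2.resize(im[120:240,160:320],None,fx=4,fy=4)[:,:,::-1])
E
```

```text
a 0.20 6.12 [0.5626 0.0482 0.1584] F [-3.3 -1.6  6. ] M [-0.31  0.73 -0.07] gap 0.0365 g 69.9 j7 -0.24
a -0.39 6.68 [0.5619 0.0483 0.1588] F [-4.5 -1.7  7.4] M [-0.24  0.98 -0.01] gap 0.0368 g 70.0 j7 -0.76
a -0.98 7.25 [0.5615 0.0487 0.1592] F [-4.6 -0.3  8.2] M [-0.04  1.26  0.08] gap 0.0363 g 70.1 j7 -1.28
a -1.57 7.82 [0.5613 0.0493 0.1597] F [-5.6  0.9  9. ] M [0.23 1.28 0.03] gap 0.0365 g 70.2 j7 -1.8
open 8.21 [0.5633 0.0485 0.1594] F [-0.1  0.4  0.2] M [0.   0.02 0.02] gap 0.0649 g 0.0 j7 -1.8
back 10.86 [0.5632 0.0487 0.1593] F [ 0.3  0.4 -0.7] M [-0.01  0.   -0.01] gap 0.0652 g 0.0 j7 0.96
grip2 11.22 [0.5632 0.0492 0.1599] F [-1.6  0.8  3.9] M [ 0.07  0.37 -0.06] gap 0.0369 g 69.6 j7 0.96
a 0.94 11.81 [0.5631 0.0488 0.1604] F [-2.2 -0.4  7.2] M [-0.08  0.65  0.03] gap 0.0366 g 69.8 j7 0.42
a 0.31 12.39 [0.5626 0.0485 0.1608] F [-3.6 -0.7  8.7] M [-0.25  0.9   0.08] gap 0.0366 g 70.0 j7 -0.12
a -0.31 12.98 [0.5621 0.0485 0.1613] F [-5.3 -1.   9.2] M [-0.17  1.18  0.06] gap 0.0363 g 70.1 j7 -0.68
a -0.94 13.57 [0.5617 0.0489 0.1617] F [-5.7 -1.   9.1] M [-0.04  1.41  0.07] gap 0.0364 g 70.2 j7 -1.23
a -1.57 14.17 [0.5616 0.0493 0.1622] F [-6.2 -0.3 10.3] M [0.26 1.42 0.03] gap 0.0367 g 70.2 j7 -1.79
open 14.59 [0.5633 0.0485 0.1615] F [ 0.3 -0.4 -0.6] M [-0.   -0.01 -0.01] gap 0.07 g 0.0 j7 -1.79
False
scene0 141 0.15019657484026094 0.1521831018552322
s2 148 0.15554698383174898 0.15705386945457536
```

View pics/s2.png

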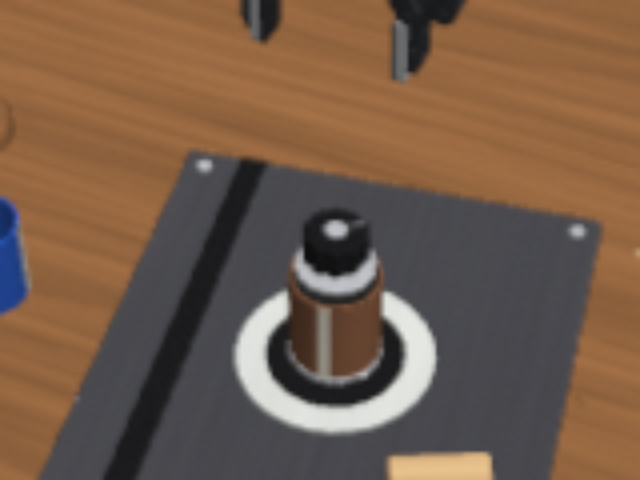

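The knob rose 5 mm, which is a full turn, and the sleeve has not moved (335,330 in the crop). The gripper's self-centring puts the axis near (0.5615, 0.0493), agreeing with the top camera. Now I grip the sleeve lightly, closing in small steps.

```bash
python3 - <<'E'
from k import *
X,Y=.5615,.0493;A=R(-.785)
command_gripper(.075,20)
movep((X,Y,.24),A)
print(move_l((X,Y,.117),A,feed=.12,until_force=6));st("down")
g=.0575
command_gripper(g)
while g>.050:
    s=st(f"cmd {g:.4f}")
    if s["gripper_force"]>5: break
    g-=.0004;command_gripper(g)
sleep(.2);st("held")
E
```

```text
False
down 17.62 [0.5621 0.0494 0.1178] F [-0.3  0.2 -0.5] M [-0.    0.02 -0.  ] gap 0.0751 g 0.0 j7 -1.08
cmd 0.0575 17.93 [0.5617 0.0493 0.1174] F [-0.2 -0.   0. ] M [ 0.04 -0.01  0.01] gap 0.0573 g 0.0 j7 -1.08
cmd 0.0571 18.15 [0.5616 0.0493 0.1171] F [ 1.  -1.   0.3] M [-0.02 -0.04  0.04] gap 0.0571 g 0.1 j7 -1.08
cmd 0.0567 18.37 [0.5616 0.0492 0.117 ] F [ 0.5 -0.1  1. ] M [-0.08 -0.07  0.01] gap 0.0565 g 0.2 j7 -1.08
cmd 0.0563 18.58 [0.5615 0.0493 0.117 ] F [ 0.8 -0.4  0.3] M [-0.11 -0.06  0.04] gap 0.0565 g 0.2 j7 -1.08
cmd 0.0559 18.8 [0.5616 0.0493 0.1171] F [0.7 0.6 0.8] M [-0.12 -0.03 -0.04] gap 0.0557 g 3.9 j7 -1.08
cmd 0.0555 19.02 [0.5615 0.0493 0.1171] F [-0.8 -1.1  2. ] M [-0.12  0.04  0.03] gap 0.0558 g 9.5 j7 -1.08
held 19.22 [0.5615 0.0493 0.1171] F [ 0.3 -0.3  2.8] M [-0.07  0.01  0.01] gap 0.056 g 9.6 j7 -1.08
```

```bash
python3 - <<'E'
from k import *
X,Y=.5615,.0493
for z in(.122,.135,.155,.18,.205,.225):
    r=move_l((X,Y,z),feed=.04,until_force=9);st(f"{r}")
    if r: break
im,d=camera("scene");cv2.imwrite("pics/s3.png",cv2.resize(im[80:240,160:320],None,fx=3.5,fy=3.5)[:,:,::-1])
E
```

```text
False 19.49 [0.5614 0.0495 0.122 ] F [ 0.5 -0.1 -0.3] M [0.02 0.02 0.05] gap 0.0558 g 9.6 j7 -1.08
False 19.97 [0.5616 0.0493 0.1354] F [-1.   0.4 -0.1] M [-0.02  0.04  0.01] gap 0.0554 g 9.6 j7 -1.07
False 20.62 [0.5614 0.0493 0.1551] F [ 0.4  0.3 -0.7] M [ 0.01 -0.03  0.02] gap 0.0559 g 9.6 j7 -1.07
False 21.39 [0.5613 0.0493 0.1799] F [-0.7  0.1 -0.1] M [-0.01 -0.02  0.05] gap 0.056 g 9.6 j7 -1.06
False 22.17 [0.5613 0.0493 0.2049] F [-0.3 -0.2 -0.4] M [-0.02  0.05 -0.  ] gap 0.056 g 9.6 j7 -1.05
False 22.82 [0.5614 0.0493 0.2251] F [-0.2 -0.4 -0.4] M [0.01 0.05 0.  ] gap 0.0557 g 9.6 j7 -1.04
```

View pics/s3.png

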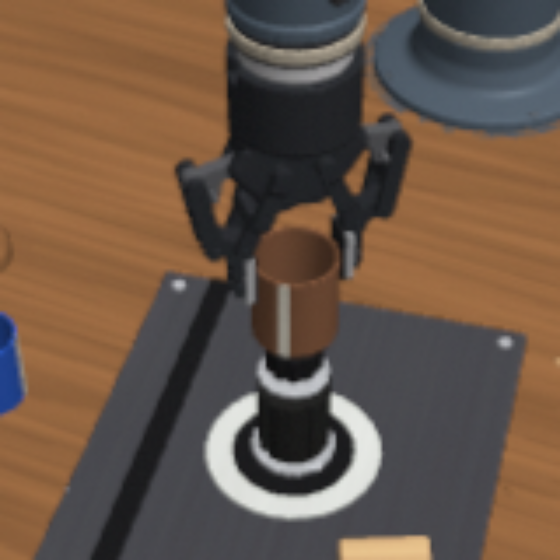

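The sleeve is free, upright in the fingers at (295,290), above the knob at (297,360). Next I carry it over the empty post.

```bash
python3 - <<'E'
from k import *
X,Y=.5387,-.3077
move_l((.5615,.0493,.26),feed=.1)
move_l((X,Y,.26),R(-.785),feed=.15);st("over")
move_l((X,Y,.128),feed=.1);sleep(.2);st("low")
im,d=camera("scene");np.savez("pics/s4.npz",im=im,d=d)
a=cv2.resize(im[80:230,60:210],None,fx=4,fy=4);cv2.imwrite("pics/s4.png",a[:,:,::-1])
E
```

```text
over 25.9 [ 0.5389 -0.307   0.26  ] F [ 0.4 -0.9 -0.6] M [-0.02 -0.09 -0.03] gap 0.0556 g 9.6 j7 -0.37
low 27.57 [ 0.5389 -0.3078  0.1285] F [-0.5  0.6 -0.9] M [-0.01  0.    0.03] gap 0.0557 g 9.6 j7 -0.39
```

View pics/s4.png

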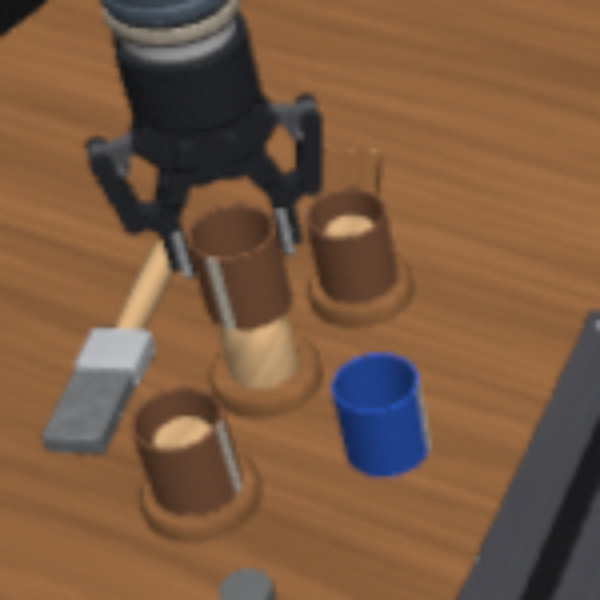

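The sleeve at (245,265) hangs above the empty post (260,350), concentric with it, and the neighbouring sleeves are clear. I lower it slowly with force stops.

```bash
python3 - <<'E'
from k import *
X,Y=.5387,-.3077
for z,f in((.1,.04),(.08,.03),(.066,.006)):
    r=move_l((X,Y,z),feed=f,until_force=4);s=st(f"{z} {r}")
    if r: break
E
```

```text
0.1 False 28.47 [ 0.5387 -0.3077  0.1001] F [-0.  -0.4 -1.1] M [-0.01 -0.02  0.01] gap 0.0554 g 9.6 j7 -0.39
0.08 False 29.28 [ 0.5387 -0.3076  0.08  ] F [-1.1  0.2 -0.5] M [ 0.02  0.04 -0.01] gap 0.0555 g 9.6 j7 -0.39
0.066 True 30.73 [ 0.5387 -0.3077  0.0711] F [-0.8 -0.1  4.5] M [ 0.04  0.03 -0.02] gap 0.0558 g 9.9 j7 -0.4
```

The foot contact came at z = 0.071, as predicted, with about 5 N. I release and retreat.

```bash
python3 - <<'E'
from k import *
X,Y=.5387,-.3077
sleep(.2);st("press")
command_gripper(.06);command_gripper(.07);s=st("open")
p=s["position"]
print(move_l((p[0],p[1],.14),feed=.06,until_force=6));move_l((p[0],p[1],.25),feed=.15)
move_l((.40,-.45,.3),feed=.2);sleep(.2);st("away")
im,d=camera("top");im2,d2=camera("scene")
P=pts(im,d,camera_params("top"));k=(np.hypot(P[...,0]-X,P[...,1]-Y)<.035)&(P[...,2]>.066)&(P[...,2]<.09);Q=P[k];print(k.sum(),np.median(Q,0).round(4),((Q.max(0)+Q.min(0))/2).round(4))
a=np.hstack([cv2.resize(im[150:270,330:430],(400,480)),cv2.resize(im2[110:230,70:170],(400,480))])
cv2.imwrite("pics/s5.png",a[:,:,::-1])
E
```

```text
press 30.93 [ 0.5387 -0.3077  0.0711] F [-1.   0.6  5.7] M [ 0.04  0.05 -0.  ] gap 0.0557 g 9.9 j7 -0.4
open 31.42 [ 0.5379 -0.3073  0.07  ] F [0.  0.6 0.6] M [-0.02 -0.01  0.01] gap 0.07 g 0.0 j7 -0.4
False
away 34.99 [ 0.4009 -0.449   0.2997] F [0.3 0.6 0.8] M [0.02 0.02 0.01] gap 0.07 g 0.0 j7 -0.02
86 [ 0.5387 -0.3097  0.0733] [ 0.5387 -0.3071  0.0733]
```

View pics/s5.png

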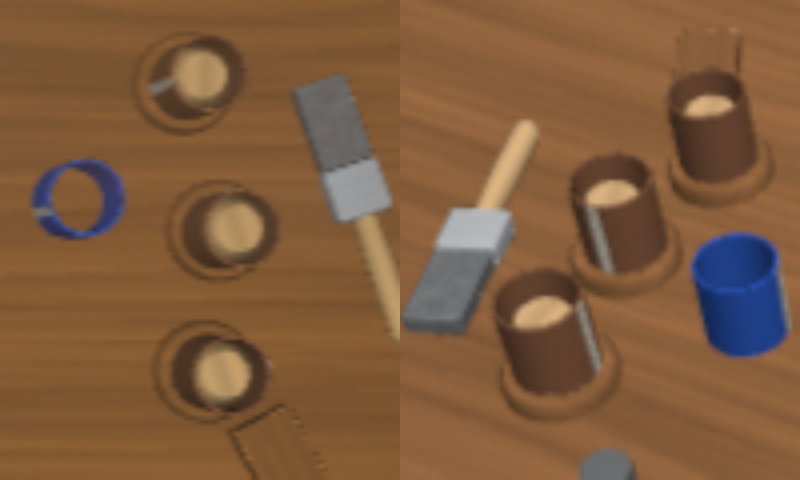

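The sleeve stands fully seated on the middle post, at (230,230) in the top half and (618,215) in the scene half. Its rim is at z = 0.073, and the neighbouring sleeves are undisturbed.

```bash
python3 -c "
from rig import *
print(finish_job())"
```

```text
the job is handed in; nothing more can be done
None
```

I loosened the knob one full turn clockwise, drew the sleeve off at about 9.6 N of grip, seated it on the empty post with about 5 to 6 N of press before letting go, and handed the job in about 35 s into the 69 s limit.

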